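# Set the vial capper's gated selector to the third slot

## Task

The vial capper's size lever is parked in the slot that runs back towards you at the left of its gate; set it for the large vials by pushing its knob with your fingertips: forward into the cross channel, across to the right, then forward until it is fully home in the third far slot, counted from the left. Do not run the lever into the first or second far slot on the way or force it against the gate, and do not lift or shift the vials or anything else on the counter.

Things in the scene. Friction and masses are not known exactly. Their poses are not given: they have to be found in the camera images.
- vial_capper: White benchtop vial capper, fixed, 220 mm deep (own x -80 to +140), 240 wide (y -85 to +155). Origin: on the counter under the gate's centre; x points away from the operator (forward), y to the operator's left, z up. Console: x -80 to +75, y +-85 mm, top 60 mm up. Round capping cup, 68 mm across, top 68 mm up, at y +118. Ledge at the back, 20 mm high, with vials at x +105, y +52, 0, -52.
- gate (a point): Centre of the gate: metal plate top, 60 mm above the counter, at the capper's x 0, y 0 (axes as the capper's). Slots 11.5 mm wide for an 8 mm stem, which their edges stop. Cross channel at x 0 from y +22 to -22 (stem centre). Three far slots run forward 20 mm from it: first at y +22, second 0, third -22 mm. One parking slot runs 20 mm back to the operator at y +22.
- knob (a point): Centre of the black ball knob, 32 mm across, on a steel stem tilting about a pivot 13.5 mm above the capper's origin, 100 mm below the knob. In the capper's frame it is at x = 100 sin(forward), y = -100 cos(forward) sin(across), z = 13.5 + 100 cos(forward) cos(across) mm (95 to 114 mm high). Moves with about 1 to 4 N, stays where it is left; the mechanism bears up to 40 N.
- slot3_home (a point): Where the knob's centre stands when the lever is fully home in the third slot: in the capper's frame x +37, y -41, z +97 mm.
- across (a joint): Sideways tilt of the lever (rad): about -0.455 at the first slot and the parking slot (left), 0 at the second, +0.455 at the third (right); play about 0.04 each way.
- forward (a joint): Fore-and-aft tilt of the lever (rad): 0 in the cross channel (play about 0.04), negative towards the operator (about -0.38 at the end of the parking slot), positive forward (about +0.38 at the end of the first and third slots, +0.42 of the second).
- vial_clear: small clear sample vial with white cap, 37 mm across, 60 mm tall, standing on the capper's ledge behind the left far slot; origin at the centre of its underside. A bystander.
- vial_amber: middle amber sample vial with white cap, 44 mm across, 66 mm tall, on the ledge behind the middle far slot; origin at the centre of its underside. A bystander.
- vial_orange: large orange sample vial with white cap, 47 mm across, 74 mm tall, on the ledge behind the right far slot; origin at the centre of its underside. A bystander.
- staple_box: small carton of staples, 36x62x30 mm, lying on the counter in front of the capper; origin at the centre of its underside. A bystander.
- marker: marker pen, 135 mm long, 17 mm thick, lying in front of the capper; origin at the centre of its underside. A bystander.
- stock_bottle_blue: white stock bottle with blue cap, 62 mm across, 105 mm tall, left on the counter; origin at the centre of its underside. A bystander.
- tape_roll: roll of packing tape, 96 mm across, 48 mm high, left on the counter; origin at the centre of its underside. A bystander.
- rubber_stamp: wooden-handled rubber stamp, 24x52x71 mm, right on the counter; origin at the centre of its underside. A bystander.

How it is judged:
By the outcome, as a careful person would: the job done as asked, in the order asked, and still so for the second after the job is handed in, with the robot touching nothing.
It also fails if it takes over 64 s, if anything falls off the work surface, if the arm or the gripper's body presses on something with over 40 N, if the wrist force passes 120 N, or if a joint passes its speed limit or range.

## Robot

A 6-joint arm with a two-finger parallel gripper is mounted at the origin on a cart in front of the work surface, level with it; the furniture and walls round the work are solid. World frame = base frame: x ahead of the robot, y to its left, z up, the work surface at z = 0. Lengths are in m, angles in rad, forces in N, time in s.
With the tool pointing down it reaches from about 0.225 to 0.875 m from the base axis. Payload 3.4 kg.
Tool frame: the origin (TCP) lies at the very end of the fingers, on their centre line; the grasp point (between the pads) lies 19 mm behind it; z points along the fingers, y is the line along which they close (so a half turn about z gives the same grasp; the last joint's range is limited). The gripper opens to 85 mm and grips with 20 to 120 N. Pads are 22 mm wide; open, the fingers measure 114 mm over their backs; the gripper's body (76 mm by 85 mm) begins 54 mm behind the grasp point. The pads swing forward as they close: fully open they stand 13 mm farther back than shut.
Start: joints at [-1.362, 0.276, 1.505, -0, 1.361, -0.121], TCP at [0.186, -0.544, 0.231] pointing down, gripper open.
Joint ranges: [-2.89, 2.89], [-0.75, 2.08], [0.22, 2.7], [-1.18, 4.32], [0.11, 2.71], [-2.7, 2.7]. Speed limits (rad/s): [2.57, 2.57, 3.14, 3.14, 3.14, 3.14].

## Interface

Orientations are given as a unit quaternion [w, x, y, z].
In Python, from rig import readout, vision, manip gives the robot as it stands.
- The arm moves only by the shell command python3 -m handwheel 'ROWS' [FORCE]. ROWS is JSON, a list of rows, each a list of 3 entries, a list of its own where there are three numbers: the shift along the tool's x, y, z in mm, then the turn, a rotation vector about the tool's x, y, z in units of 6 degrees (1.0 is 6 degrees), then the closure, from -1 (fully open) to 1 (shut), so that 0 is half open. A call has 1 to 20 rows; each row shifts and turns the commanded pose from where the row before left it, along the tool's axes as they then stand; what a row does not reach is not made up. A row lasts 1/8 s, in which the tool goes at most 62.5 mm and 10.7 degrees, less where a joint would pass 70% of its speed; a pose out of reach is approached as far as the arm can. A call is refused whole if a number of a shift passes 62.5 or a number of a turn 1, either way. A call with a gripper value outside its range is refused whole. The fingers move at their own pace and stop on an object; FORCE is the grip in N (left out, the last holds). Time passes only in rows, so rows that do not move let the fingers close. It gives the time, the measured TCP pose, the force, the opening and the grip force at its end, in the units of the state.
- readout.get_state(): the state, without advancing time (a new reading comes with each control period).
- vision.get_image(name): name is "scene" or "side" or "wrist"; returns the picture (420x560x3 uint8, blue, green, red); there is no depth.
- vision.camera_params(name): a dict with "intrinsics" (3x3 intrinsics, pixels), "rvec" (rotation vector, rad) and "tvec" (3), from world to camera coordinates, as OpenCV has them; the wrist camera has in their place "hand_eye" (4x4, takes a point from camera to tool coordinates, whose origin is the TCP and whose axes are the flange's). Camera axes: x right, y down, z forward; pixel columns grow to the right and rows downward; lengths in m; the calibration is good to about 2 mm. A picture is of the moment at which its call begins: read the wrist's pose just before it. camera_params takes no time and is no camera call.
- manip.sign_off(): hands the job in; it is judged then, once.
The state is a dict: "clock": time; "qpos": joint angles; "qd": joint speeds; "effort": joint torques, N m; "position": TCP position; "ee_rot": TCP orientation; "contact_force": force on the tool from outside, world axes, zero at the start; "moment": the same for the moment, N m; "width": finger opening in m; "gripper_force": force on a finger pad.
Only numpy, scipy, OpenCV 4.12 (cv2) and the standard library are available. Lean on these libraries where they do the work, as an engineer would, in place of code of your own. Each camera call takes 0.05 s, during which the arm holds its last target. There are 200 camera calls.

## Working session

There is one attempt and no reset: what is moved stays moved. The work goes in short steps, Python scripts to look and compute and a shell command to move; the robot and the scene stay as the last step left them, time stands still between calls to the robot, and variables do not carry over. Pictures are saved under pics/ and viewed, at most 10 in all, crops included, and the job is handed in when it is done.

```bash
ls; mkdir -p pics
python3 - <<'E'
from rig import readout, vision
import cv2
print(readout.get_state())
for n in("scene","side"):
    cv2.imwrite(f"pics/{n}0.png",vision.get_image(n)); print(vision.camera_params(n))
print(vision.camera_params("wrist"))
E
```

```text
pics
{'clock': 0.0, 'qpos': array([-1.36196859e+00,  2.76598874e-01,  1.50615322e+00, -1.26082562e-05,
        1.36069770e+00, -1.21016412e-01]), 'qd': array([ 2.74750725e-04, -5.04137594e-04,  3.94141865e-05, -5.53209910e-04,
        1.47702484e-04, -5.19275754e-04]), 'effort': array([ 6.28099006e-04, -4.16769826e+01, -2.45808417e+01, -5.47545151e-04,
        1.08598653e-02, -8.42051634e-06]), 'position': array([ 0.18610923, -0.54347919,  0.2304295 ]), 'ee_rot': array([-9.27405250e-04,  9.86430510e-01,  1.64176693e-01, -4.69147504e-05]), 'contact_force': array([-0.41164383,  0.06225044,  0.09384489]), 'moment': array([0.00967336, 0.06353485, 0.04364742]), 'gripper_force': 0.0, 'width': 0.0851923022254472}
{'intrinsics': array([[505.77673403,   0.        , 268.16087269],
       [  0.        , 505.77673403, 202.06305383],
       [  0.        ,   0.        ,   1.        ]]), 'rvec': array([ 2.38622433, -0.54663354,  0.17433207]), 'tvec': array([-0.44595035,  0.24250287,  1.41955505])}
{'intrinsics': array([[414.65455249,   0.        , 284.33097366],
       [  0.        , 414.65455249, 207.41233451],
       [  0.        ,   0.        ,   1.        ]]), 'rvec': array([ 0.28705485, -2.78268533,  1.2315393 ]), 'tvec': array([0.50779463, 0.12535236, 1.30964259])}
{'intrinsics': array([[361.26458039,   0.        , 278.62199707],
       [  0.        , 361.26458039, 207.76393501],
       [  0.        ,   0.        ,   1.        ]]), 'hand_eye': array([[-6.47545286e-05, -9.63009085e-01, -2.69468920e-01,
         6.88990604e-02],
       [ 9.99999190e-01,  2.80152245e-04, -1.24149246e-03,
         6.80056578e-04],
       [ 1.27106084e-03, -2.69468782e-01,  9.63008286e-01,
        -1.41949415e-01],
       [ 0.00000000e+00,  0.00000000e+00,  0.00000000e+00,
         1.00000000e+00]])}
```

View pics/scene0.png

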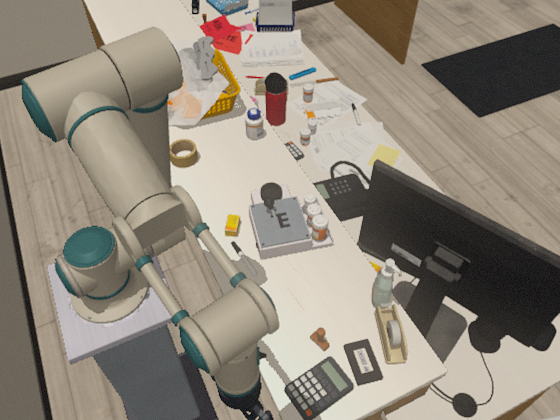

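View pics/side0.png

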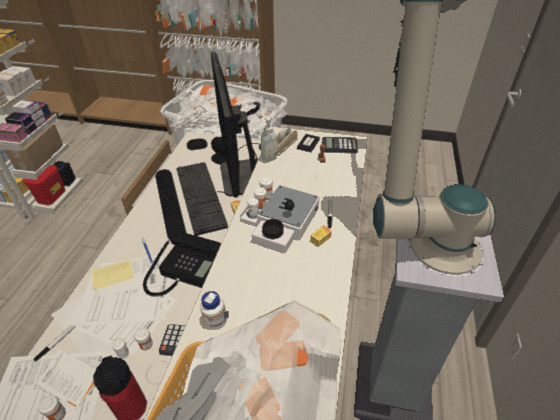

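Run:
```python
import cv2,numpy as np
a=cv2.imread("pics/scene0.png")[170:270,220:340]; b=cv2.imread("pics/side0.png")[165:265,225:345]
cv2.imwrite("pics/c0.png",np.vstack([cv2.resize(a,(360*2,300),interpolation=2) if 0 else cv2.resize(a,None,fx=3,fy=3,interpolation=2),cv2.resize(b,None,fx=3,fy=3,interpolation=2)]))
```

```text
(no output)
```

View pics/c0.png

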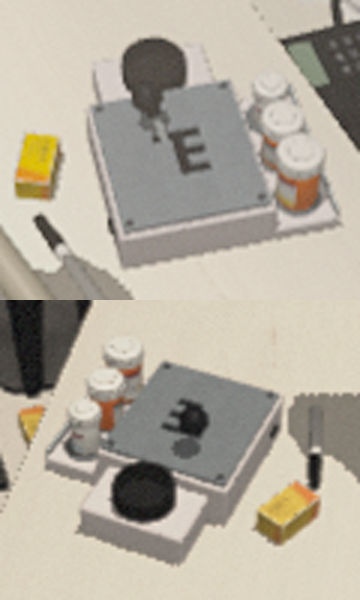

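```bash
cat > h.py <<'E'
import numpy as np,cv2
from scipy.optimize import least_squares
from scipy.spatial.transform import Rotation as R
from rig import readout, vision
def extr(n,s=None):
    p=vision.camera_params(n); K=p["intrinsics"]
    if n!="wrist": return K,R.from_rotvec(p["rvec"]).as_matrix(),np.array(p["tvec"])
    q=np.roll(s["ee_rot"],-1); T=np.eye(4);T[:3,:3]=R.from_quat(q).as_matrix();T[:3,3]=s["position"]
    C=np.linalg.inv(T@p["hand_eye"]); return K,C[:3,:3],C[:3,3]
def proj(c,P):
    K,r,t=c; q=(K@(r@np.atleast_2d(P).T+t[:,None])).T; return q[:,:2]/q[:,2:]
def cap(v,P):
    c,s=np.cos(v[2]),np.sin(v[2]); P=np.atleast_2d(P)
    return np.c_[v[0]+c*P[:,0]-s*P[:,1],v[1]+s*P[:,0]+c*P[:,1],P[:,2]]
def fit(obs,v0=(.45,0,0)):
    f=lambda v:np.concatenate([(proj(c,cap(v,P))-uv).ravel() for c,P,uv in obs])
    s=least_squares(f,v0,loss="soft_l1"); return s.x,np.round(f(s.x).reshape(-1,2),1)
def knob(fw,ac): return np.array([.1*np.sin(fw),-.1*np.cos(fw)*np.sin(ac),.0135+.1*np.cos(fw)*np.cos(ac)])
E
python3 - <<'E'
from h import *
P=np.array([[-80,85,60],[75,85,60],[75,-85,60],[-80,-85,60]])/1e3
S,D=extr("scene"),extr("side")
o=[(S,P,np.array([[249.3,206],[294,196.7],[312.3,238.3],[261,251]])),(D,P,np.array([[296,226],[258.3,213.3],[279,184.3],[320,197.7]]))]
for q in (o[:1],o[1:],o): print(*fit(q))
v,_=fit(o)
k=cap(v,knob(-.38,-.455)); print(k,proj(S,k),proj(D,k), "home",cap(v,[.037,-.041,.097]))
print(cap(v,np.array([[105,52,20],[105,0,20],[105,-52,20]])/1e3))
E
```

```text
[ 0.5125456  -0.04065723 -0.17531471] [[-3.2  0.3]
 [ 1.3 -1.3]
 [ 0.7  0.3]
 [-0.5  0. ]]
[ 0.51564009 -0.02955673 -0.28267799] [[ 1.1  2.9]
 [-4.  -0.3]
 [ 0.4 -0.6]
 [-0.2 -0.4]]
[ 0.51210886 -0.0397004  -0.19198604] [[-3.1 -0.3]
 [ 1.5 -1.3]
 [ 0.1  0.6]
 [-1.3 -0.4]
 [ 6.   0.1]
 [-1.1 -0.3]
 [-0.8 -1.7]
 [-0.  -4.1]]
[[0.48348546 0.00743859 0.09691833]] [[263.25358695 205.84902432]] [[294.71198864 205.05113364]] home [[ 0.54060591 -0.08700704  0.097     ]]
[[ 0.62510178 -0.00869071  0.02      ]
 [ 0.61517972 -0.05973532  0.02      ]
 [ 0.60525766 -0.11077994  0.02      ]]
```

```bash
python3 -m handwheel '[[[28,-27,-4],[0,0,0],1],[[28,-27,-4],[0,0,0],1],[[28,-27,-4],[0,0,0],1],[[28,-27,-4],[0,0,0],1],[[28,-27,-4],[0,0,0],1],[[28,-27,-4],[0,0,0],1],[[28,-27,-4],[0,0,0],1],[[28,-27,-4],[0,0,0],1],[[28,-27,-4],[0,0,0],1],[[28,-27,-4],[0,0,0],1],[[28,-27,-4],[0,0,0],1],[[28,-27,-4],[0,0,0],1],[[28,-27,-4],[0,0,0],1],[[28,-27,-4],[0,0,0],1],[[28,-27,-4],[0,0,0],1],[[0,0,0],[0,0,1],1],[[0,0,0],[0,0,1],1],[[0,0,0],[0,0,1],1],[[0,0,0],[0,0,1],1],[[0,0,0],[0,0,1],1]]' 20
python3 - <<'E'
from h import *
s=readout.get_state(); im=vision.get_image("wrist"); np.savez("w1.npz",**s)
cv2.imwrite("pics/w1.png",im); cv2.imwrite("pics/w1b.png",cv2.resize(im,(800,600),interpolation=2)); print(s["position"],s["ee_rot"])
E
```

```text
clock: 2.6
position: [0.4521, -0.0247, 0.2909]
ee_rot: [-0.0, 0.995, -0.098, -0.0]
contact_force: [0.2, -0.5, -0.8]
width: -0.0001
gripper_force: 0.0
[ 0.45209965 -0.02473526  0.2908766 ] [-1.52010502e-05  9.95144340e-01 -9.84252171e-02 -4.67240747e-04]
```

View pics/w1b.png

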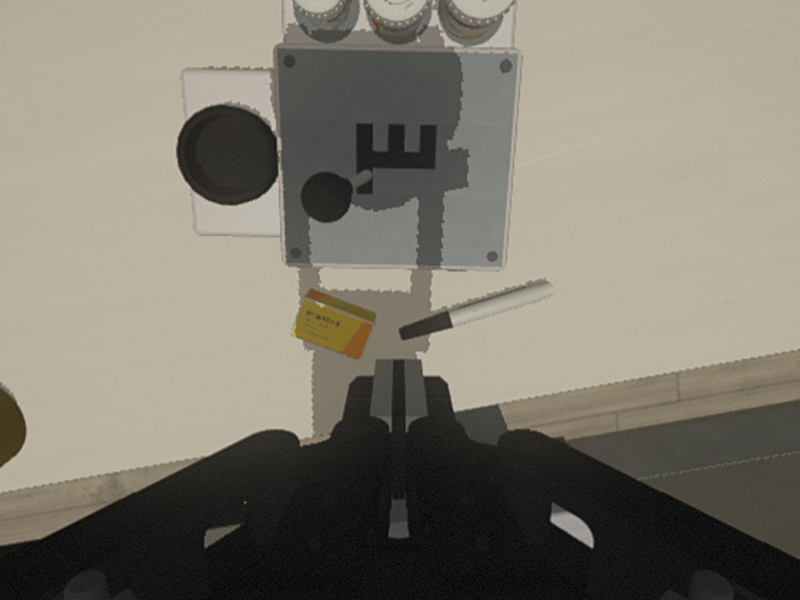

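Run:
```python
from h import *
s=dict(np.load("w1.npz")); W=extr("wrist",s); f=.7
P=np.array([[75,85,60],[75,-85,60],[-80,-85,60],[-80,85,60],[-5.75,-27.75,60],[25.75,-27.75,60],[25.75,27.75,60],[-25.75,16.25,60],[25.75,-5.75,60],[25.75,5.75,60],[25.75,-16.25,60]])/1e3
uv=f*np.array([[276,46],[521,51],[505,268],[285,265],[436,168],[436,125],[357,124],[372,193],[404,125],[388,125],[419,125]])
for sl in (slice(0,4),slice(4,11),slice(0,11)):
    v,r=fit([(W,P[sl],uv[sl])]); print(v,r.tolist())
np.save("v.npy",v)
k=cap(v,knob(-.38,-.455)); print(k,proj(W,k)/f)
print("tool yaw",2*np.arctan2(s["ee_rot"][2],s["ee_rot"][1]))
g=lambda a:(proj(W,cap(v,knob(*a)))-f*np.array([326,197])).ravel()
print(least_squares(g,[-.38,-.4]).x)
for n in("scene","side"): print(n,proj(extr(n),cap(v,knob(-.38,-.455))),proj(extr(n),cap(v,P[:4])).round(1).tolist())
```

```text
[ 0.51172799 -0.03568169 -0.21655133] [[-4.0, -1.1], [4.6, -0.8], [3.1, 6.9], [-3.3, 5.9]]
[ 0.51283101 -0.0350185  -0.20779717] [[-0.6, 2.7], [0.4, -0.3], [-1.0, -0.2], [0.4, 4.9], [0.3, -0.5], [-0.2, -0.6], [0.5, -0.4]]
[ 0.51275472 -0.0349671  -0.21113992] [[-5.4, -1.5], [3.4, -2.3], [2.7, 5.7], [-3.8, 5.6], [-0.7, 2.9], [0.4, -0.1], [-0.9, -0.2], [0.3, 4.9], [0.4, -0.4], [-0.2, -0.6], [0.6, -0.2]]
[[0.48503941 0.01271145 0.09691833]] [[331.79049167 222.36621064]]
tool yaw -0.1971696816749839
[-0.20686158 -0.46181149]
scene [[262.97194865 204.42668658]] [[295.7, 194.6], [311.4, 238.1], [258.5, 248.9], [246.2, 204.1]]
side [[293.91657815 206.07669879]] [[256.4, 213.6], [278.3, 183.2], [319.9, 194.8], [300.9, 227.3]]
```

Run:
```python
from h import *
s=dict(np.load("w1.npz")); W=extr("wrist",s); f=.7
uv=f*np.array([[436,168],[436,125],[357,124],[372,193],[404,125],[388,125],[419,125]])
def P(e,d): return np.array([[-5.75,-27.75,60],[e,-27.75,60],[e,27.75,60],[-d,16.25,60],[e,-5.75,60],[e,5.75,60],[e,-16.25,60]])/1e3
F=lambda p:(proj(W,cap(p[:3],P(p[3],p[3])))-uv).ravel()
r=least_squares(F,[.51,-.035,-.21,24]); print(r.x,r.fun.round(1)); v=r.x[:3]
im=cv2.imread("pics/w1.png"); x0,y0,x1,y1=180,15,380,200; k=4
c=cv2.resize(im[y0:y1,x0:x1],None,fx=k,fy=k,interpolation=2)[:600]
L=[[[-80,85],[75,85],[75,-85],[-80,-85]],[[-5.75,-27.75],[-5.75,16.25],[-22.6,16.25],[-22.6,27.75],[22.6,27.75],[22.6,16.25],[5.75,16.25],[5.75,5.75],[24.5,5.75],[24.5,-5.75],[5.75,-5.75],[5.75,-16.25],[22.6,-16.25],[22.6,-27.75]]]
for l in L:
    q=proj(W,cap(v,np.c_[np.array(l)/1e3,np.full(len(l),.06)]))
    cv2.polylines(c,[np.int32((q-[x0-.0,y0]+.5)*k)],True,(0,0,255),1)
cv2.imwrite("pics/c1.png",c)
```

```text
[ 0.51513091 -0.03554762 -0.20693332 23.03626049] [-0.5  0.2  0.4  0.1 -1.   0.2  0.4 -0.1  0.3 -0.1 -0.2 -0.3  0.5 -0. ]
```

View pics/c1.png

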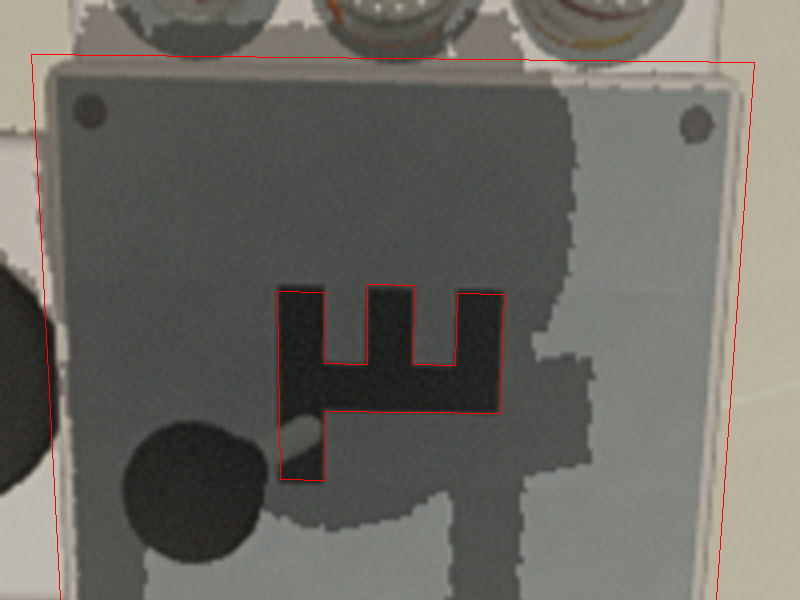

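```bash
cat >> h.py <<'E'
V=np.array([.51513,-.03555,-.20693])
def incap(p):
    d=np.array(p)[:2]-V[:2]; c,s=np.cos(V[2]),np.sin(V[2]); return np.round([1e3*(c*d[0]+s*d[1]),1e3*(-s*d[0]+c*d[1]),1e3*p[2]],1)
def look(uv,s):
    W=extr("wrist",s); a=least_squares(lambda a:(proj(W,cap(V,knob(*a)))-uv).ravel(),[-.1,-.3]).x
    return a,knob(*a)*1e3
E
python3 - <<'E'
from h import *
s=dict(np.load("w1.npz")); print(look(np.array([228.2,137.8]),s), incap(s["position"]))
E
```

```text
(array([-0.22969806, -0.46733468]), array([-22.76835261,  43.86758458, 100.43237108])) [-63.9  -2.4 290.9]
```

```bash
python3 -m handwheel '[[[-2,-23,0],[0,0,0],1],[[-2,-23,0],[0,0,0],1],[[0,0,30],[0,0,0],1],[[0,0,30],[0,0,0],1],[[0,0,30],[0,0,0],1],[[0,0,30],[0,0,0],1],[[0,0,30],[0,0,0],1],[[0,0,30],[0,0,0],1],[[0,0,20],[0,0,0],1],[[0,0,0],[0,0,0],1]]' 20
python3 - <<'E'
from h import *
s=readout.get_state(); im=vision.get_image("wrist"); print(incap(s["position"]),s["contact_force"].round(1))
cv2.imwrite("pics/w2.png",im); cv2.imwrite("pics/w2b.png",cv2.resize(im,(800,600),interpolation=2)); np.savez("w2.npz",**s)
E
```

```text
clock: 3.9
position: [0.4558, 0.0212, 0.0898]
ee_rot: [0.0, 0.995, -0.096, -0.002]
contact_force: [-0.0, -0.4, 0.3]
width: -0.0001
gripper_force: 0.0
[-69.7  43.4  89.8] [-0.  -0.4  0.3]
```

View pics/w2b.png

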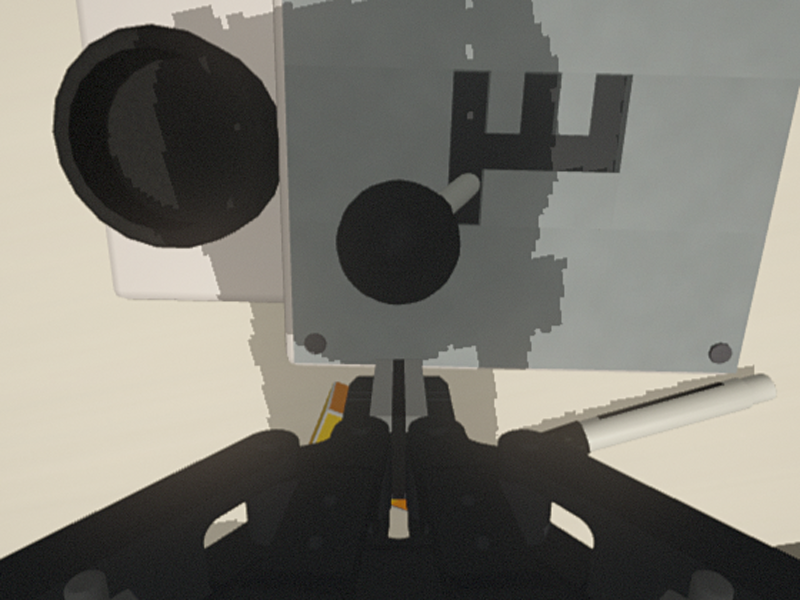

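Run:
```python
from h import *
s=dict(np.load("w2.npz")); print(look(np.array([278.6,169.4]),s))
W=extr("wrist",s)
P=np.array([[23,27.75,60],[-5.75,-27.75,60],[-23,16.25,60],[23,-27.75,60]])/1e3
print(proj(W,cap(V,P))/.7); print(fit([(W,P,.7*np.array([[455,71],[618,172],[480,224],[633,75]]))],V))
```

```text
(array([-0.22918746, -0.46722034]), array([-22.71863062,  43.86287511, 100.44775448]))
[[452.64453759  72.7672824 ]
 [620.54774454 171.53483347]
 [481.29781233 223.03384706]
 [632.91366859  75.48757384]]
(array([ 0.51530652, -0.03540403, -0.21785613]), array([[-1.4,  0.1],
       [ 1.2,  0. ],
       [ 0. , -1.4],
       [ 0. ,  0.7]]))
```

```bash
python3 -m handwheel '[[[9,0,0],[0,0,0],1],[[7,0,0],[0,0,0],1],[[4,0,0],[0,0,0],1],[[3,0,0],[0,0,0],1],[[3,0,0],[0,0,0],1],[[3,0,0],[0,0,0],1],[[3,0,0],[0,0,0],1],[[2,0,0],[0,0,0],1],[[2,0,0],[0,0,0],1],[[0,0,0],[0,0,0],1]]' 20
cat > m.py <<'E'
from h import *
import sys
s=readout.get_state(); im=vision.get_image("wrist"); np.savez(f"{sys.argv[1]}.npz",**s); cv2.imwrite(f"pics/{sys.argv[1]}.png",im)
print("tcp",incap(s["position"]),s["contact_force"].round(1))
g=cv2.GaussianBlur(cv2.cvtColor(im,cv2.COLOR_BGR2GRAY),(0,0),1)
g[252:]=200 # gripper area off
m=(g<62).astype(np.uint8); W=extr("wrist",s)
# search lever pose whose projected ball best fits dark disc: score inside dark, ring outside light
best=[]
yy,xx=np.mgrid[:420,:560]; G=g.astype(float)
for f in np.arange(-.45,.46,.01):
  for a in np.arange(-.52,.53,.01):
    c=cap(V,knob(f,a)); u,v=proj(W,c)[0]; d=(W[1]@c[0]+W[2])[2]; r=16/d/1e3*W[0][0,0]
    x0,x1,y0,y1=int(u-r-6),int(u+r+7),int(v-r-6),int(v+r+7)
    if x0<0 or y0<0 or x1>560 or y1>420: continue
    q=np.hypot(xx[y0:y1,x0:x1]-u,yy[y0:y1,x0:x1]-v); w=G[y0:y1,x0:x1]; ok=yy[y0:y1,x0:x1]<252
    i=(q<r-1)&ok; o=(q>r+1.5)&(q<r+5)&ok
    if i.sum()<100 or o.sum()<20: continue
    best.append((w[o].mean()-w[i].mean()-2*w[i].std(),f,a,u,v,r))
best.sort(reverse=True)
for b in best[:3]: print(np.round(b,2),(knob(b[1],b[2])*1e3).round(1))
E
python3 m.py w3
```

```text
clock: 5.2
position: [0.493, 0.014, 0.0913]
ee_rot: [0.0, 0.995, -0.097, 0.0]
contact_force: [-1.4, -0.2, 1.1]
width: -0.0001
gripper_force: 0.4
tcp [-31.8  44.   91.3] [-1.4 -0.2  1.1]
[ 4.7170e+01 -4.0000e-02 -4.7000e-01  2.7571e+02  2.1965e+02  4.2200e+01] [ -4.   45.3 102.6]
[ 4.5530e+01 -4.0000e-02 -4.6000e-01  2.7806e+02  2.2003e+02  4.2340e+01] [ -4.   44.4 103. ]
[ 4.3930e+01 -5.0000e-02 -4.7000e-01  2.7574e+02  2.2212e+02  4.2110e+01] [ -5.   45.2 102.5]
```

```bash
python3 -m handwheel '[[[2,0,0],[0,0,0],1],[[2,0,0],[0,0,0],1],[[0,0,0],[0,0,0],1]]' 20; python3 m.py w4
python3 - <<'E'
import cv2;cv2.imwrite("pics/w4b.png",cv2.resize(cv2.imread("pics/w4.png"),(800,600),interpolation=2))
E
```

```text
clock: 5.62
position: [0.4969, 0.0133, 0.0913]
ee_rot: [0.0, 0.995, -0.097, 0.0]
contact_force: [-1.0, 0.4, 0.6]
width: 0.0002
gripper_force: 0.4
tcp [-27.8  44.   91.3] [-1.   0.4  0.6]
[ 45.3    0.    -0.47 275.8  219.63  42.22] [  0.   45.3 102.7]
[ 44.45   0.    -0.46 278.15 220.02  42.35] [  0.   44.4 103.1]
[ 4.2030e+01 -1.0000e-02 -4.7000e-01  2.7578e+02  2.2214e+02  4.2130e+01] [ -1.   45.3 102.7]
```

View pics/w4b.png

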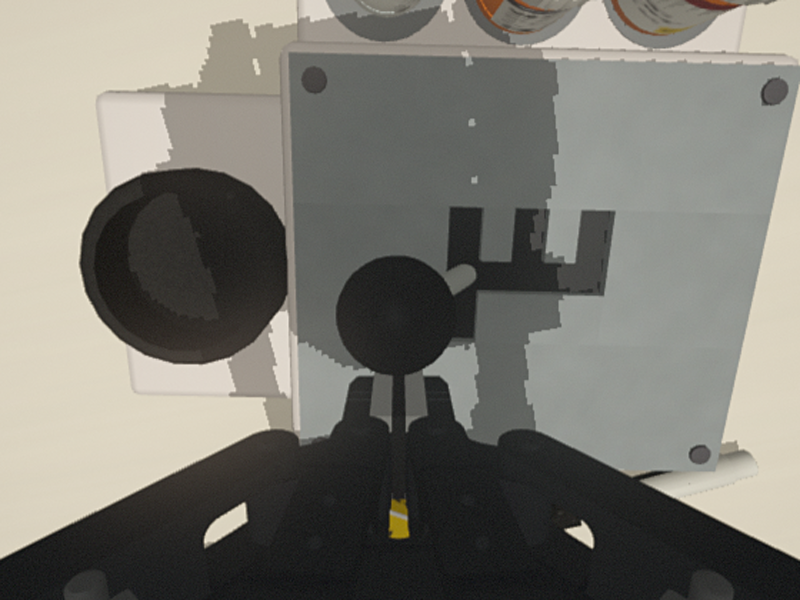

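```bash
python3 -m handwheel '[[[-12,0,0],[0,0,0],1],[[0,-23,0],[0,0,0],1],[[0,-24,0],[0,0,0],1],[[20,0,0],[0,0,0.3],1],[[19,0,0],[0,0,0.3],1],[[0,0,0],[0,0,0],1]]' 20; python3 m.py w5
```

```text
clock: 6.42
position: [0.5327, 0.0535, 0.0913]
ee_rot: [0.0, 0.992, -0.128, 0.001]
contact_force: [-0.1, -0.2, 0.3]
width: 0.0
gripper_force: 0.0
tcp [-1.1 90.8 91.3] [-0.1 -0.2  0.3]
[ 54.26   0.    -0.47 392.61 278.61  40.29] [  0.   45.3 102.7]
[ 5.1890e+01 -1.0000e-02 -4.7000e-01  3.9253e+02  2.8089e+02  4.0210e+01] [ -1.   45.3 102.7]
[ 5.0010e+01 -1.0000e-02 -4.8000e-01  3.8995e+02  2.8046e+02  4.0080e+01] [ -1.   46.2 102.2]
```

```bash
python3 -m handwheel '[[[0,8,0],[0,0,0],1],[[0.5,6,0],[0,0,0],1],[[0.2,4,0],[0,0,0],1],[[0.2,4,0],[0,0,0],1],[[0.2,4,0],[0,0,0],1],[[0.2,4,0],[0,0,0],1],[[0,0,0],[0,0,0],1]]' 20; python3 m.py w6
```

```text
clock: 7.35
position: [0.5256, 0.0237, 0.0912]
ee_rot: [0.0, 0.992, -0.128, 0.0]
contact_force: [1.0, 0.3, 1.2]
width: -0.0003
gripper_force: 0.6
tcp [-1.9 60.1 91.2] [1.  0.3 1.2]
[ 4.6410e+01 -1.0000e-02 -3.1000e-01  3.5573e+02  2.8831e+02  4.1940e+01] [ -1.   30.5 108.7]
[ 4.6350e+01 -1.0000e-02 -3.2000e-01  3.5308e+02  2.8802e+02  4.1850e+01] [ -1.   31.5 108.4]
[ 3.6490e+01 -1.0000e-02 -3.3000e-01  3.5043e+02  2.8773e+02  4.1750e+01] [ -1.   32.4 108.1]
```

```bash
python3 -m handwheel '[[[0.2,4,0],[0,0,0],1],[[0.2,4,0],[0,0,0],1],[[0.2,4,0],[0,0,0],1],[[0.2,4,0],[0,0,0],1],[[0.2,4,0],[0,0,0],1],[[0,0,0],[0,0,0],1]]' 20; python3 m.py w7
```

```text
clock: 8.15
position: [0.5213, 0.0041, 0.0911]
ee_rot: [0.0, 0.992, -0.128, -0.0]
contact_force: [0.5, 0.7, 1.4]
width: 0.0
gripper_force: 0.1
tcp [-2.1 40.1 91.1] [0.5 0.7 1.4]
[1.0110e+01 2.0000e-01 3.4000e-01 4.7097e+02 2.2824e+02 4.3080e+01] [ 19.9 -32.7 105.9]
[9.8600e+00 2.2000e-01 3.5000e-01 4.7258e+02 2.2253e+02 4.3030e+01] [ 21.8 -33.5 105.2]
[9.7700e+00 1.9000e-01 3.4000e-01 4.7115e+02 2.3089e+02 4.3050e+01] [ 18.9 -32.7 106.1]
```

Run:
```python
import cv2;cv2.imwrite("pics/w7b.png",cv2.resize(cv2.imread("pics/w7.png"),(800,600),interpolation=2))
from h import *
s=dict(np.load("w7.npz"));print(proj(extr("wrist",s),cap(V,knob(-.01,-.1)))/.7)
```

```text
[[513.4033381  419.03258538]]
```

View pics/w7b.png

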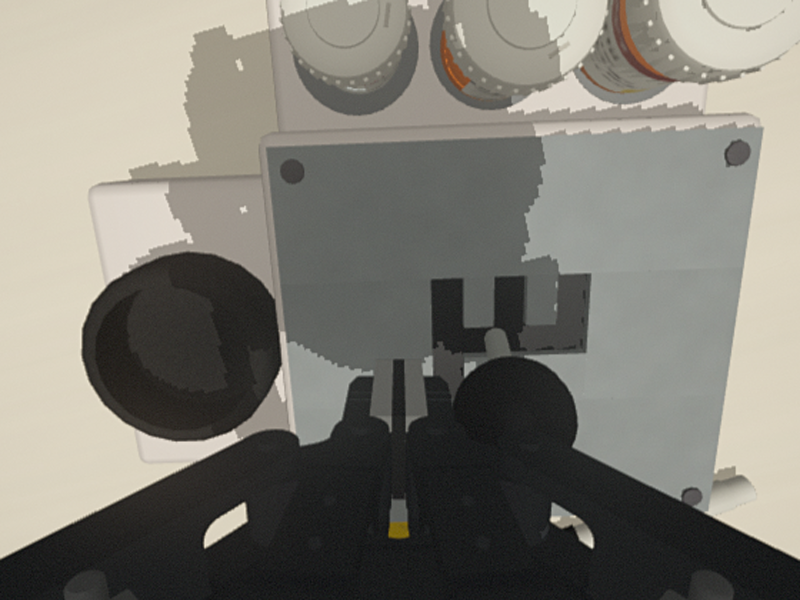

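```bash
python3 -m handwheel '[[[0.2,4,0],[0,0,0],1],[[0.2,4,0],[0,0,0],1],[[0.2,4,0],[0,0,0],1],[[0.2,4,0],[0,0,0],1],[[0.2,4,0],[0,0,0],1],[[0.2,4,0],[0,0,0],1],[[0.2,4,0],[0,0,0],1],[[0.2,4,0],[0,0,0],1],[[0.2,4,0],[0,0,0],1],[[0.2,4,0],[0,0,0],1],[[0.2,4,0],[0,0,0],1],[[0.2,4,0],[0,0,0],1],[[0,0,0],[0,0,0],1]]' 20; sed -i 's/252/400/g' m.py; python3 m.py w8
python3 - <<'E'
import cv2;cv2.imwrite("pics/w8b.png",cv2.resize(cv2.imread("pics/w8.png"),(800,600),interpolation=2))
from h import *
s=dict(np.load("w8.npz"));print(proj(extr("wrist",s),[cap(V,knob(0,a))[0] for a in (.3,.4,.45)])/.7)
E
```

```text
clock: 9.82
position: [0.5116, -0.0429, 0.0913]
ee_rot: [0.0, 0.992, -0.128, -0.0]
contact_force: [-0.4, -0.3, -0.1]
width: 0.0001
gripper_force: 0.0
tcp [-1.9 -7.9 91.3] [-0.4 -0.3 -0.1]
[ 2.7080e+01 -2.0000e-02  3.9000e-01  3.5555e+02  2.8685e+02  4.1030e+01] [ -2. -38. 106.]
[ 2.6710e+01 -1.0000e-02  3.8000e-01  3.5339e+02  2.8512e+02  4.1220e+01] [ -1.  -37.1 106.4]
[ 2.6130e+01 -1.0000e-02  3.9000e-01  3.5559e+02  2.8455e+02  4.1120e+01] [ -1. -38. 106.]
[[478.51539481 409.96341304]
 [511.12271781 402.3704165 ]
 [526.0721246  398.14436065]]
```

View pics/w8b.png

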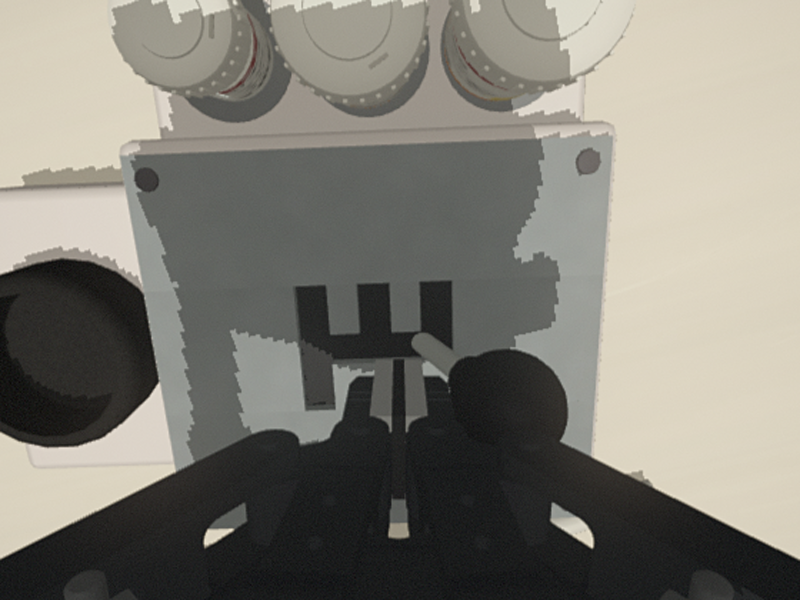

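```bash
python3 -m handwheel '[[[0.1,2,0],[0,0,0],1],[[0.1,2,0],[0,0,0],1],[[0,1,0],[0,0,0],1],[[0,0,0],[0,0,0],1]]' 20; python3 m.py w9
```

```text
clock: 10.38
position: [0.5106, -0.0473, 0.0913]
ee_rot: [0.0, 0.992, -0.128, 0.0]
contact_force: [0.5, 1.0, -0.2]
width: -0.0003
gripper_force: 0.5
tcp [ -2.  -12.4  91.3] [ 0.5  1.  -0.2]
[ 2.6030e+01 -1.0000e-02  4.3000e-01  3.5256e+02  2.8262e+02  4.0700e+01] [ -1.  -41.7 104.4]
[ 2.6030e+01 -2.0000e-02  4.4000e-01  3.5461e+02  2.8430e+02  4.0500e+01] [ -2.  -42.6 104. ]
[ 2.2350e+01 -2.0000e-02  4.3000e-01  3.5252e+02  2.8491e+02  4.0610e+01] [ -2.  -41.7 104.4]
```

```bash
python3 -m handwheel '[[[0,1.2,0],[0,0,0],1],[[0,0,0],[0,0,0],1],[[0,-12,0],[0,0,0],1],[[-22,0,0],[0,0,-0.25],1],[[-22,0,0],[0,0,-0.25],1],[[0,22,0],[0,0,0],1],[[0,20,0],[0,0,0],1],[[0,0,0],[0,0,0],1]]' 20; python3 m.py w10
```

```text
clock: 11.42
position: [0.4624, -0.0677, 0.0915]
ee_rot: [0.0, 0.995, -0.103, 0.0]
contact_force: [0.5, 0.1, -0.7]
width: 0.0004
gripper_force: 0.0
tcp [-45.  -42.3  91.5] [ 0.5  0.1 -0.7]
[ 5.0590e+01 -1.0000e-02  4.5000e-01  2.8164e+02  1.7785e+02  4.3810e+01] [ -1.  -43.5 103.5]
[ 5.0580e+01 -1.0000e-02  4.4000e-01  2.7917e+02  1.7807e+02  4.3950e+01] [ -1.  -42.6 104. ]
[ 3.9610e+01 -2.0000e-02  4.5000e-01  2.8162e+02  1.8054e+02  4.3720e+01] [ -2.  -43.5 103.5]
```

```bash
python3 -m handwheel '[[[8,0,0],[0,0,0],1],[[6,0,0],[0,0,0],1],[[3,0,0],[0,0,0],1],[[3,0,0],[0,0,0],1],[[3,0,0],[0,0,0],1],[[3,0,0],[0,0,0],1],[[3,0,0],[0,0,0],1],[[0,0,0],[0,0,0],1]]' 20; python3 m.py w11
```

```text
clock: 12.48
position: [0.491, -0.0733, 0.0913]
ee_rot: [0.0, 0.995, -0.102, 0.0]
contact_force: [0.7, 0.1, -0.8]
width: -0.0003
gripper_force: 0.1
tcp [-15.8 -41.9  91.3] [ 0.7  0.1 -0.8]
[4.6630e+01 1.2000e-01 4.5000e-01 2.8183e+02 2.1994e+02 4.2280e+01] [ 12.  -43.2 102.9]
[4.5770e+01 1.2000e-01 4.4000e-01 2.7946e+02 2.2027e+02 4.2410e+01] [ 12.  -42.3 103.3]
[3.3800e+01 1.1000e-01 4.5000e-01 2.8195e+02 2.2252e+02 4.2230e+01] [ 11.  -43.2 103. ]
```

In the third slot and moving freely. Continue.

```bash
python3 -m handwheel '[[[3,0,0],[0,0,0],1],[[3,0,0],[0,0,0],1],[[3,0,0],[0,0,0],1],[[3,0,0],[0,0,0],1],[[3,0,0],[0,0,0],1],[[3,0,0],[0,0,0],1],[[3,0,0],[0,0,0],1],[[2,0,0],[0,0,0],1],[[0,0,0],[0,0,0],1]]' 20; python3 m.py w12
```

```text
clock: 13.65
position: [0.5134, -0.0779, 0.0913]
ee_rot: [0.0, 0.995, -0.102, 0.0]
contact_force: [-0.6, -0.3, -1.3]
width: -0.0002
gripper_force: 0.3
tcp [  7.  -41.8  91.3] [-0.6 -0.3 -1.3]
[ 49.16   0.35   0.45 276.01 217.53  40.85] [ 34.3 -40.9  98.1]
[ 44.78   0.36   0.45 275.63 215.01  40.84] [ 35.2 -40.7  97.8]
[ 43.5    0.35   0.44 273.83 217.83  40.96] [ 34.3 -40.   98.5]
```

```bash
for i in 1 ; do python3 -m handwheel '[[[1,0,0],[0,0,0],1],[[1,0,0],[0,0,0],1],[[0,0,0],[0,0,0],1]]' 20; done; python3 m.py w13
```

```text
clock: 14.08
position: [0.5147, -0.0781, 0.0912]
ee_rot: [-0.0, 0.995, -0.102, -0.0]
contact_force: [-2.0, 0.7, -1.1]
width: 0.0
gripper_force: 0.8
tcp [  8.3 -41.7  91.2] [-2.   0.7 -1.1]
[ 50.06   0.37   0.45 275.43 215.87  40.77] [ 36.2 -40.6  97.5]
[ 46.19   0.36   0.45 275.82 218.39  40.79] [ 35.2 -40.7  97.8]
[ 42.03   0.36   0.44 273.65 218.69  40.9 ] [ 35.2 -39.9  98.2]
```

```bash
python3 -m handwheel '[[[0.7,0,0],[0,0,0],1],[[0,0,0],[0,0,0],1]]' 20; python3 m.py w14
```

```text
clock: 14.38
position: [0.5152, -0.0782, 0.0911]
ee_rot: [-0.0, 0.995, -0.102, -0.001]
contact_force: [-2.8, 1.0, -1.3]
width: -0.0002
gripper_force: 1.4
tcp [  8.8 -41.7  91.1] [-2.8  1.  -1.3]
[ 52.93   0.37   0.45 275.39 217.01  40.76] [ 36.2 -40.6  97.5]
[ 43.82   0.37   0.44 273.23 217.31  40.87] [ 36.2 -39.7  97.9]
[ 40.05   0.37   0.46 277.52 216.71  40.64] [ 36.2 -41.4  97. ]
```

```bash
python3 -m handwheel '[[[1,0,0],[0,0,0],1],[[0,0,0],[0,0,0],1]]' 20; python3 m.py w15
```

```text
clock: 14.68
position: [0.5157, -0.0783, 0.091]
ee_rot: [-0.0, 0.995, -0.102, -0.001]
contact_force: [-5.3, 1.8, -1.1]
width: -0.0001
gripper_force: 2.4
tcp [  9.3 -41.7  91. ] [-5.3  1.8 -1.1]
[ 48.1    0.38   0.45 275.08 215.92  40.73] [ 37.1 -40.4  97.1]
[ 46.35   0.37   0.45 275.48 218.43  40.75] [ 36.2 -40.6  97.5]
[ 42.69   0.37   0.44 273.32 218.73  40.86] [ 36.2 -39.7  97.9]
```

```bash
python3 -m handwheel '[[[1,0,0],[0,0,0],1],[[0,0,0],[0,0,0],1]]' 20; python3 m.py w16
```

```text
clock: 14.98
position: [0.516, -0.0784, 0.0909]
ee_rot: [-0.0, 0.995, -0.102, -0.002]
contact_force: [-5.8, 1.9, 0.0]
width: 0.0001
gripper_force: 3.2
tcp [  9.7 -41.7  90.9] [-5.8  1.9  0. ]
[ 53.02   0.38   0.45 275.03 216.91  40.74] [ 37.1 -40.4  97.1]
[ 44.08   0.38   0.44 272.88 217.21  40.85] [ 37.1 -39.6  97.5]
[ 40.13   0.38   0.46 277.16 216.61  40.63] [ 37.1 -41.2  96.7]
```

```bash
python3 -m handwheel '[[[1,0,0],[0,0,0],1],[[0,0,0],[0,0,0],1],[[-10,0,0],[0,0,0],1],[[-20,0,0],[0,0,0],1],[[0,0,-20],[0,0,0],1],[[0,0,-40],[0,0,0],1],[[0,0,-50],[0,0,0],1],[[0,0,-50],[0,0,0],1],[[0,0,0],[0,0,0],1]]' 20; python3 m.py w17
python3 - <<'E'
import cv2;cv2.imwrite("pics/w17b.png",cv2.resize(cv2.imread("pics/w17.png"),(800,600),interpolation=2))
E
```

```text
clock: 16.15
position: [0.4937, -0.0742, 0.2567]
ee_rot: [0.001, 0.995, -0.102, 0.008]
contact_force: [0.3, 0.6, 0.4]
width: -0.0001
gripper_force: 0.0
tcp [-13.1 -42.2 256.7] [0.3 0.6 0.4]
[ 36.73   0.38   0.45 276.41 133.5   19.47] [ 37.1 -40.4  97.1]
[ 36.68   0.38   0.44 275.38 133.53  19.5 ] [ 37.1 -39.6  97.5]
[ 34.37   0.37   0.44 275.57 134.71  19.5 ] [ 36.2 -39.7  97.9]
```

View pics/w17b.png

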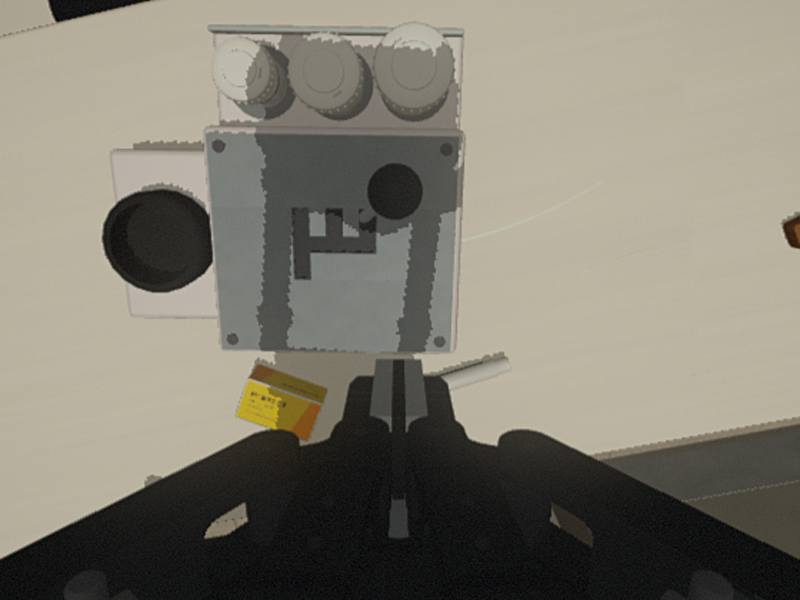

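The knob stands at about (395,191) with its stem at the far end of the third slot. The vials, staple box and marker are where they were, and the fingers are clear of everything.

```bash
python3 -c "
from rig import manip; print(manip.sign_off())"
```

```text
the job is handed in; nothing more can be done
None
```

The size lever is fully home in the third far slot: the knob measures x +37, y -40 mm in the capper's frame. It stayed out of the first and second slots, the vials, staple box and marker look undisturbed, and the job was handed in at about 16 s with the robot clear.

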